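# Pack the finished model vehicles into the carrying tray

### The arm

A 6-joint arm with a two-finger parallel gripper is mounted at the origin on a cart in front of the work surface, level with it; the furniture and walls round the work are solid. World frame = base frame: x ahead of the robot, y to its left, z up, the work surface at z = 0. Lengths are in m, angles in rad, forces in N, time in s.
With the tool pointing down it reaches from about 0.35 to 0.975 m from the base axis. Payload 4.9 kg.
Tool frame: the origin (TCP) lies at the very end of the fingers, on their centre line; the grasp point (between the pads) lies 19 mm behind it; z points along the fingers, y is the line along which they close (so a half turn about z gives the same grasp; the last joint's range is limited). The gripper opens to 85 mm and grips with 20 to 120 N. Pads are 22 mm wide; open, the fingers measure 114 mm over their backs; the gripper's body (76 mm by 85 mm) begins 54 mm behind the grasp point. The pads swing forward as they close: fully open they stand 13 mm farther back than shut.
Start: joints at [-1.23, 0.053, 1.613, -0, 1.476, -0.119], TCP at [0.277, -0.56, 0.231] pointing down, gripper open.
Joint ranges: [-3.01, 3.01], [-1.01, 2.22], [0.06, 2.58], [-1.02, 4.17], [0.09, 2.62], [-3.14, 3.14]. Speed limits (rad/s): [2.57, 2.57, 3.14, 3.14, 3.14, 3.14].

### API

Orientations are given as a rotation vector (axis times angle).
In Python, from station import get_obs, optics, ctrl gives the robot as it stands.
- The arm moves only by the shell command python3 -m pendant 'ROWS' [FORCE]. ROWS is JSON, a list of rows, each a list of 3 entries, a list of its own where there are three numbers: the shift along the tool's x, y, z in mm, then the turn, a rotation vector about the tool's x, y, z in rad, then the opening, from 0 (shut) to 1 (fully open). A call has 1 to 12 rows; each row shifts and turns the commanded pose from where the row before left it, along the tool's axes as they then stand; what a row does not reach is not made up. A row lasts 1/12 s, in which the tool goes at most 41.7 mm and 7.16 degrees, less where a joint would pass 70% of its speed; a pose out of reach is approached as far as the arm can. A call is refused whole if a number of a shift passes 41.7 or a number of a turn 0.125, either way. A call with a gripper value outside its range is refused whole. The fingers move at their own pace and stop on an object; FORCE is the grip in N (left out, the last holds). Time passes only in rows, so rows that do not move let the fingers close. It gives the time, the measured TCP pose, the force, the opening and the grip force at its end, in the units of the state.
- get_obs(): the state, without advancing time (a new reading comes with each control period).
- optics.get_image(name): name is "scene" or "top"; returns the picture (400x640x3 uint8, red, green, blue); there is no depth.
- optics.camera_model(name): a dict with "fx", "fy", "cx", "cy" (pixels), "cam_to_world" (4x4, takes a point from camera to world coordinates). Camera axes: x right, y up, looking along -z (the intrinsics and any distortion apply to the point x, -y, -z); pixel columns grow to the right and rows downward; lengths in m; the calibration is good to about 2 mm. A picture is of the moment at which its call begins. camera_model takes no time and is no camera call.
- ctrl.finish_job(): hands the job in; it is judged then, once.
The state is a dict: "t": time; "q": joint angles; "dq": joint speeds; "effort": joint torques, N m; "tool_pos": TCP position; "tool_rot": TCP orientation; "contact_force": force on the tool from outside, world axes, zero at the start; "wrist_torque": the same for the moment, N m; "opening": finger opening in m; "grip_force": force on a finger pad.
Only numpy, scipy, OpenCV 4.12 (cv2) and the standard library are available. Lean on these libraries where they do the work, as an engineer would, in place of code of your own. Each camera call takes 0.05 s, during which the arm holds its last target. There are 200 camera calls.

### The job

Pack the three finished models, the two tanks with turrets and the little truck, into the plywood carrying tray: each in the nest cut to its size (large tank in the largest, small tank in the middle-sized, truck in the smallest), flat on its wheels or tracks between the corner stops, centred and lying along the nest, either end first. Keep them upright all the way, and leave the tank hull that has no turret and the sanding block where they lie.

Things in the scene. Friction and masses are not known exactly. Their poses are not given: they have to be found in the camera images.
- large_tank: The larger model tank with a turret, dark olive, 45 wide x 84 long x 46 mm high over gun and thin aerial. Origin: centre of that outline, at the underside; y along its length (hull y = -31 to +42 mm, barrel to -y), x across (tracks 36 mm wide up to z = 10; hull 32 wide up to 18; turret 26 wide up to 26 mm), z up. Grasp across tracks and hull. 50 g.
- small_tank: The smaller model tank with a turret, mottled brown and green, 35 wide x 58 long x 34 mm high over a thin aerial. Origin: centre of the outline, at the underside; y along its length (hull y = -24 to +29 mm), x across (tracks x = -12 to +15 mm up to z = 8; hull x = -10 to +13 up to 13; turret up to 19 mm), z up. Grasp across tracks and hull. 30 g.
- truck: Small model truck: a grey box on a tan chassis, 22 wide x 48 long x 25 mm high. Origin: centre of the outline, at the underside; y along its length (the 24 mm high box spans y = -16 to +24 mm, the low front, 10 mm high, is at -y), x across, z up. Grasp across the 22 mm box. 20 g.
- nest_large: Fixed white plastic nest in the tray, largest of the three: plate 74 x 114 mm, 4 mm thick, with an L-shaped stop at each corner (8 mm above the plate, 5 mm thick) round a seat 64 x 104 mm (width x length). The middle of each side is open for fingers. Origin: centre of the plate's underside, on the tray floor; seat 4 mm above it. y along its length, x across, z up.
- nest_medium: Fixed white plastic nest in the tray, middle-sized of the three: plate 64 x 88 mm, 4 mm thick, with an L-shaped stop at each corner (8 mm above the plate, 5 mm thick) round a seat 54 x 78 mm (width x length). The middle of each side is open for fingers. Origin: centre of the plate's underside, on the tray floor; seat 4 mm above it. y along its length, x across, z up.
- nest_small: Fixed white plastic nest in the tray, smallest of the three: plate 48 x 76 mm, 4 mm thick, with an L-shaped stop at each corner (8 mm above the plate, 5 mm thick) round a seat 38 x 66 mm (width x length). The middle of each side is open for fingers. Origin: centre of the plate's underside, on the tray floor; seat 4 mm above it. y along its length, x across, z up.
- tray: Fixed shallow plywood carrying tray, 270 x 136 mm outside, 6 mm floor, rim 6 mm thick and 12 mm high above the table, holding the three nests in a row along its length, 81 mm apart, in any order. Origin: centre of the underside; x along its length, y across, z up; each nest's length runs across the tray.
- bare_hull: Unfinished model tank hull, black plastic, without a turret: 47 wide x 76 long x 19 mm high, loose. Not to be packed. Origin: centre of the underside; y along its length, z up.
- block: Brown cork sanding block, a plain brick 39 x 71 x 24 mm, loose. Not a model, stays where it is. Origin: centre of the underside; y along its length, z up.

How it is judged:
At the end, for the whole second after the job is handed in: Each model is released and at rest in its own nest: centre within 15 mm of the nest's, underside on the seat (within 3.5 mm), lengthwise within 0.25 rad either way round, tilt under 0.08 rad; bare hull and sanding block within 25 mm of where they lay (horizontal distance between large_tank and nest_large below 0.015 m and z of large_tank in the frame of nest_large between 0.0005 and 0.0075 m and angle between the y axis of large_tank and the y axis of nest_large, either way round below 0.25 rad and angle between each of large_tank, small_tank, truck's own z axis and vertical below 0.08 rad and linear speed of each of large_tank, small_tank, truck below 0.02 m/s and contact force between each of large_tank, small_tank, truck and the fingers below 0.05 N and horizontal distance between small_tank and nest_medium below 0.015 m and z of small_tank in the frame of nest_medium between 0.0005 and 0.0075 m and angle between the y axis of small_tank and the y axis of nest_medium, either way round below 0.25 rad and horizontal distance between truck and nest_small below 0.015 m and z of truck in the frame of nest_small between 0.0005 and 0.0075 m and angle between the y axis of truck and the y axis of nest_small, either way round below 0.25 rad and distance of each of bare_hull, block from where it was at the start of the episode below 0.025 m); the robot touches nothing.
It fails at once if a model is tipped over (more than 0.7 rad) (angle between any of large_tank, small_tank, truck's own z axis and vertical above 0.7 rad).
It fails at once if the bare hull or the sanding block is moved by more than 25 mm (distance of any of bare_hull, block from where it was at the start of the episode above 0.025 m).
It also fails if it takes over 88 s, if anything falls off the work surface, if the arm or the gripper's body presses on something with over 40 N, if the wrist force passes 120 N, or if a joint passes its speed limit or range.

## Working session

There is one attempt and no reset: what is moved stays moved. The work goes in short steps, Python scripts to look and compute and a shell command to move; the robot and the scene stay as the last step left them, time stands still between calls to the robot, and variables do not carry over. Pictures are saved under pics/ and viewed, at most 14 in all, crops included, and the job is handed in when it is done.

```bash
mkdir -p pics
python3 - <<'E'
from station import get_obs, optics
import cv2,numpy as np
for n in("top","scene"):
    cv2.imwrite(f"pics/{n}0.png",optics.get_image(n)[:,:,::-1]); m=optics.camera_model(n); print(n,{k:np.round(v,4).tolist() if not isinstance(v,str) else v for k,v in m.items()})
o=get_obs();print(o)
E
```

```text
top {'fx': 370.494, 'fy': 370.494, 'cx': 321.6218, 'cy': 203.0666, 'cam_to_world': [[-0.0275, 0.9961, -0.0839, 0.4645], [-0.9996, -0.0269, 0.0085, -0.0763], [0.0063, 0.0841, 0.9964, 0.956], [0.0, 0.0, 0.0, 1.0]]}
scene {'fx': 476.8242, 'fy': 476.8242, 'cx': 312.48, 'cy': 191.6606, 'cam_to_world': [[-0.7485, 0.2793, -0.6014, -0.2246], [-0.6626, -0.3501, 0.6621, 0.7218], [-0.0257, 0.8941, 0.4471, 0.6053], [0.0, 0.0, 0.0, 1.0]]}
{'t': 0.1, 'q': array([-1.22998776e+00,  5.33135525e-02,  1.61414900e+00, -1.62512746e-05,
        1.47599003e+00, -1.18972672e-01]), 'dq': array([ 0.00135139, -0.00015125, -0.0031715 , -0.00030114, -0.00183567,
       -0.00025314]), 'effort': array([-6.07759739e-04, -3.94906282e+01, -3.71363032e+01, -9.08789434e-05,
        3.91087029e-03,  4.40383431e-06]), 'tool_pos': array([ 0.27716879, -0.55955806,  0.23017647]), 'tool_rot': array([-3.05714282e+00, -7.15459488e-01,  3.48439591e-04]), 'contact_force': array([0.71052926, 0.31629423, 0.91861377]), 'wrist_torque': array([-0.00046259,  0.02901124,  0.00315611]), 'grip_force': 0.0, 'opening': 0.08543009931930245}
```

View pics/top0.png

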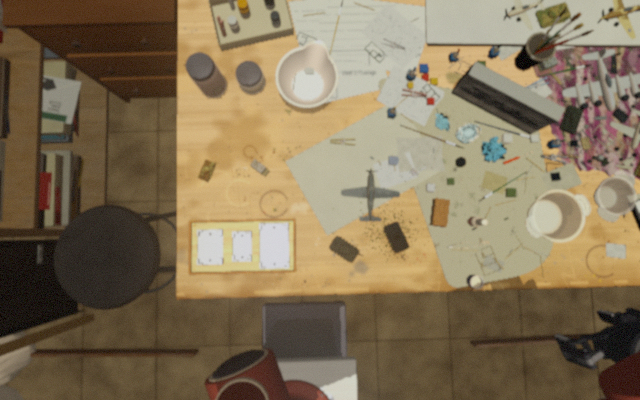

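View pics/scene0.png

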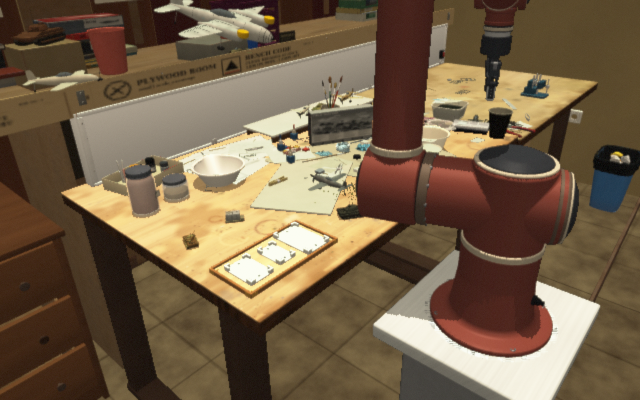

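The top view shows the tray at (243,246), the small tank at about (207,171) and the truck at about (259,167). The dark tanks are at (344,249) and (397,236), and the block is at (440,212). I'll enlarge these regions.

Run:
```python
import cv2,numpy as np
a=cv2.imread("pics/top0.png")
f=lambda x0,x1,y0,y1,s:cv2.resize(a[y0:y1,x0:x1],None,fx=s,fy=s,interpolation=cv2.INTER_CUBIC)
c=f(186,302,152,278,4.75); d=f(322,412,216,264,6)
d2=f(190,280,150,190,6)
b=np.clip(d.astype(float)*1.8,0,255).astype(np.uint8)
cv2.imwrite("pics/c1.png",c); cv2.imwrite("pics/c2.png",np.vstack([b,d2]))
```

```text
(no output)
```

View pics/c1.png

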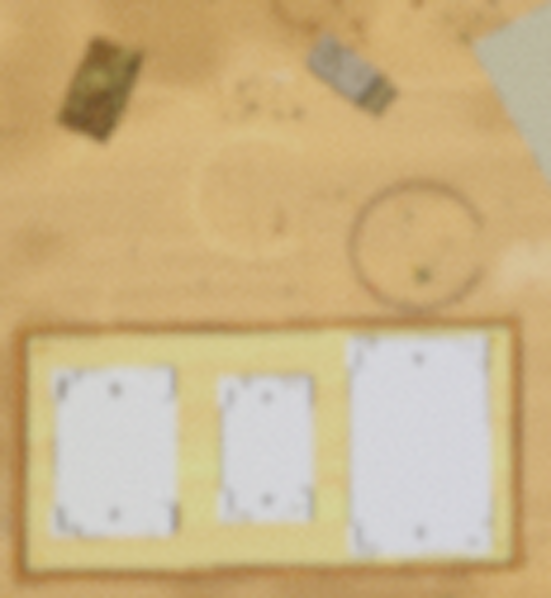

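View pics/c2.png

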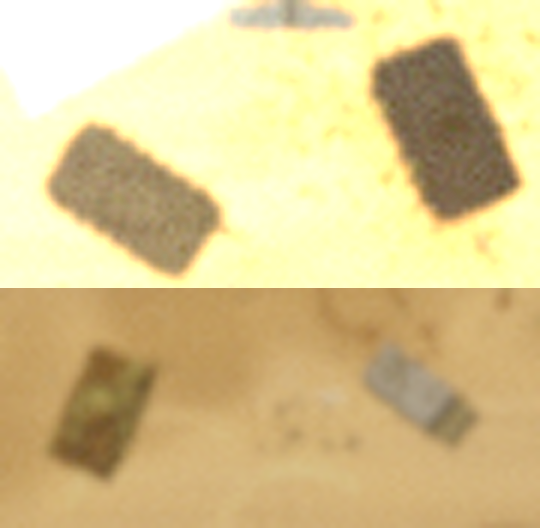

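```bash
cat > h.py <<'E'
import numpy as np
from station import get_obs, optics
from scipy.spatial.transform import Rotation as R
def p2w(n,u,v,z):
    m=optics.camera_model(n);T=np.array(m["cam_to_world"])
    d=T[:3,:3]@np.array([(u-m["cx"])/m["fx"],-(v-m["cy"])/m["fy"],-1]);o=T[:3,3]
    return (o+d*(z-o[2])/d[2])
def box(pts,z):
    P=np.array([p2w("top",u,v,z)[:2] for u,v in pts]);c=P.mean(0)
    l=[np.linalg.norm(P[i]-P[i-1]) for i in range(4)]
    e=P-np.roll(P,1,0); k=0 if l[0]+l[2]>l[1]+l[3] else 1
    d=e[k]-e[k+2]
    return c.round(4),np.degrees(np.arctan2(d[1],d[0])).round(1)%180,(np.array(l)*1000).round(0)
def go(x,y,z,yaw):
    """tool-frame shift (mm) and z-turn needed; yaw = desired direction of tool x (deg, mod 180). turn first, then shift"""
    o=get_obs();M=R.from_rotvec(o["tool_rot"]).as_matrix();c=np.degrees(np.arctan2(M[1,0],M[0,0]))
    d=(yaw-c+90)%180-90; t=-np.radians(d)
    M2=M@R.from_rotvec([0,0,t]).as_matrix()
    print("pos",o["tool_pos"].round(4),"yaw",c.round(1),"tilt",np.degrees(np.arccos(-M[2,2])).round(2),"q6",o["q"][5].round(2),"turn",t.round(3),"shift after turn",(1000*M2.T@(np.array([x,y,z])-o["tool_pos"])).round(1))
E
python3 - <<'E'
from h import *
s=lambda pts,u0,v0,k,dv=0:[(u0+(u+.5)/k-.5,v0+(v-dv+.5)/k-.5) for u,v in pts]
C=lambda p:s(p,186,152,4.75)
D=lambda p:s(p,322,216,6)
E=lambda p:s(p,190,150,6,288)
print("tray",box(C([(22,328),(520,318),(522,568),(24,578)]),.012))
print("med",box(C([(54,369),(174,367),(177,534),(56,537)]),.012))
print("small",box(C([(219,377),(312,375),(314,519),(221,522)]),.012))
print("large",box(C([(347,338),(489,335),(491,550),(351,555)]),.012))
print("LT",box(D([(92,122),(222,212),(180,278),(46,188)]),.014))
print("bare",box(D([(373,68),(457,36),(522,183),(440,222)]),.015))
print("ST",box(E([(97,344),(157,364),(107,480),(50,452)]),.010))
print("truck",box(E([(388,342),(478,415),(455,447),(362,380)]),.016))
for n,x,y in(("ltl",.35,-.1),):pass
E
```

```text
tray (array([0.4411, 0.1176]), np.float64(89.6), array([132., 266., 132., 263.]))
med (array([0.4412, 0.201 ]), np.float64(0.7), array([89., 64., 88., 64.]))
small (array([0.4408, 0.1206]), np.float64(0.3), array([77., 50., 76., 49.]))
large (array([0.4407, 0.0392]), np.float64(179.8), array([115.,  76., 114.,  74.]))
LT (array([ 0.4262, -0.1378]), np.float64(54.2), array([34., 66., 33., 68.]))
bare (array([ 0.4531, -0.2709]), np.float64(21.4), array([70., 38., 67., 38.]))
ST (array([0.6379, 0.2093]), np.float64(156.6), array([51., 27., 54., 28.]))
truck (array([0.6393, 0.0719]), np.float64(51.0), array([20., 50., 17., 49.]))
```

Run:
```python
from h import *
go(.638,.209,.12,156.6)
```

```text
pos [ 0.2772 -0.5596  0.2302] yaw 26.3 tilt 0.11 q6 -0.12 turn 0.868 shift after turn [  26.1 -848.5  111.3]
```

```bash
python3 -m pendant '[[[0,0,0],[0,0,0.124],0.9],[[0,0,0],[0,0,0.124],0.8],[[0,0,0],[0,0,0.124],0.7],[[0,0,0],[0,0,0.124],0.7],[[0,0,0],[0,0,0.124],0.7],[[0,0,0],[0,0,0.124],0.7],[[0,0,0],[0,0,0.124],0.7],[[1,-35,2],[0,0,0],0.7],[[1,-35,2],[0,0,0],0.7],[[1,-35,2],[0,0,0],0.7],[[1,-35,2],[0,0,0],0.7],[[1,-35,2],[0,0,0],0.7]]' 30
python3 -m pendant '[[[1,-35,2],[0,0,0],0.7],[[1,-35,2],[0,0,0],0.7],[[1,-35,2],[0,0,0],0.7],[[1,-35,2],[0,0,0],0.7],[[1,-35,2],[0,0,0],0.7],[[1,-35,2],[0,0,0],0.7],[[1,-35,2],[0,0,0],0.7],[[1,-35,2],[0,0,0],0.7],[[1,-35,2],[0,0,0],0.7],[[1,-35,2],[0,0,0],0.7],[[1,-35,2],[0,0,0],0.7],[[1,-35,2],[0,0,0],0.7]]'
python3 - <<'E'
from h import *
import cv2
go(.638,.209,.10,156.6)
a=optics.get_image("scene")[:,:,::-1]; b=optics.get_image("top")[:,:,::-1]
cv2.imwrite("pics/s1f.png",a); cv2.imwrite("pics/t1f.png",b)
c=cv2.resize(a[170:260,310:450],None,fx=5,fy=5,interpolation=cv2.INTER_CUBIC)
cv2.imwrite("pics/s1.png",np.clip(c*1.6,0,255))
E
```

```text
t: 1.1
tool_pos: [0.3516, -0.3997, 0.2205]
tool_rot: [-3.075, 0.637, 0.001]
contact_force: [0.3, -0.2, 0.3]
opening: 0.0598
grip_force: 0.0
t: 2.1
tool_pos: [0.5293, -0.0189, 0.1968]
tool_rot: [3.076, -0.637, -0.001]
contact_force: [-0.3, -1.2, 0.2]
opening: 0.0597
grip_force: 0.0
pos [ 0.5293 -0.0189  0.1968] yaw -23.4 tilt 0.03 q6 1.8 turn 0.0 shift after turn [   9.3 -252.3   96.7][ WARN:0@5.496] global loadsave.cpp:1063 imwrite_ Unsupported depth image for selected encoder is fallbacked to CV_8U.
```

View pics/s1.png

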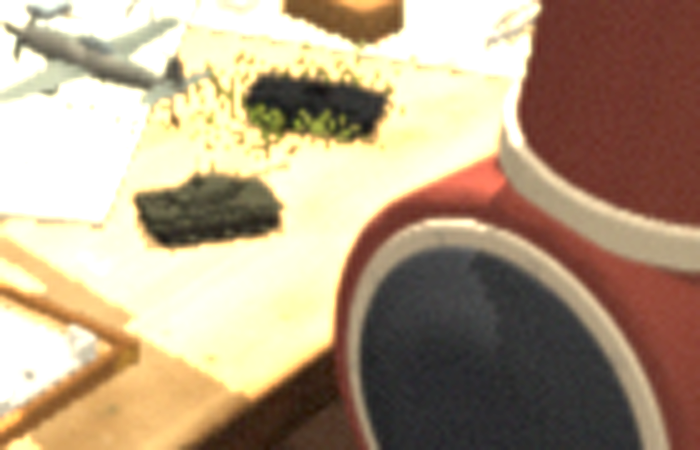

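The nearer hull at (205,205) is olive and has a turret, so it is the large tank. The black one at (315,100) is the bare hull. I'll go on to the small tank.

```bash
python3 -m pendant '[[[1,-36,14],[0,0,0],0.7],[[1,-36,14],[0,0,0],0.7],[[1,-36,14],[0,0,0],0.7],[[2,-36,14],[0,0,0],0.7],[[2,-36,14],[0,0,0],0.7],[[2,-36,14],[0,0,0],0.7],[[0,-36,13],[0,0,0],0.7],[[0,0,0],[0,0,0],0.7],[[0,0,0],[0,0,0],0.7]]'
python3 - <<'E'
from h import *
import cv2
go(.638,.209,.004,156.6)
a=optics.get_image("scene")[:,:,::-1]; b=optics.get_image("top")[:,:,::-1]
cv2.imwrite("pics/t2f.png",b)
f=lambda c:cv2.resize(c,None,fx=5,fy=5,interpolation=cv2.INTER_CUBIC)
cv2.imwrite("pics/s2.png",np.vstack([f(a[180:260,150:270]),f(b[150:190,180:300])]))
E
```

```text
t: 2.95
tool_pos: [0.6365, 0.2075, 0.0979]
tool_rot: [3.075, -0.633, -0.006]
contact_force: [0.6, 0.4, 0.4]
opening: 0.0598
grip_force: 0.0
pos [0.6365 0.2075 0.0979] yaw -23.3 tilt 0.24 q6 2.18 turn 0.002 shift after turn [ 1.1 -2.2 93.9]
```

View pics/s2.png

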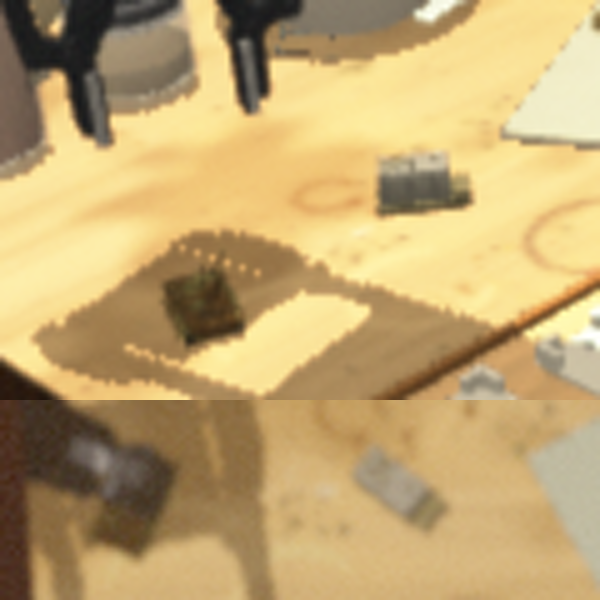

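The gripper is over the small tank, with the fingers either side of its width. Now I descend and close.

```bash
python3 -m pendant '[[[1,-2,20],[0,0,0],0.7],[[0,0,25],[0,0,0],0.7],[[0,0,25],[0,0,0],0.7],[[0,0,18],[0,0,0],0.7],[[0,0,5],[0,0,0],0.7],[[0,0,0],[0,0,0],0.7],[[0,0,0],[0,0,0],0.35],[[0,0,0],[0,0,0],0.2],[[0,0,0],[0,0,0],0.1],[[0,0,0],[0,0,0],0],[[0,0,0],[0,0,0],0],[[0,0,0],[0,0,0],0]]' 25
python3 -c "
from h import *
go(.638,.209,.05,156.6)"
```

```text
t: 4.05
tool_pos: [0.6408, 0.2086, 0.0099]
tool_rot: [-3.076, 0.636, -0.005]
contact_force: [-0.5, -1.2, 6.6]
opening: 0.0212
grip_force: 24.9
pos [0.6408 0.2086 0.0099] yaw -23.4 tilt 0.2 q6 2.18 turn 0.0 shift after turn [ -2.6   0.7 -40.1]
```

Run:
```python
from h import *
import cv2
a=optics.get_image("scene")[:,:,::-1]; b=optics.get_image("top")[:,:,::-1]
f=lambda c:cv2.resize(c,None,fx=6,fy=6,interpolation=cv2.INTER_CUBIC)
cv2.imwrite("pics/s3.png",np.vstack([f(a[210:260,150:250]),f(b[145:190,170:270])]))
print(get_obs())
```

```text
{'t': 4.15, 'q': array([ 2.04635687e-01,  3.77009879e-01,  1.63139076e+00, -6.07283353e-04,
        1.12980458e+00,  2.18365084e+00]), 'dq': array([ 1.78597049e-05, -5.97575069e-04, -1.78550888e-03,  6.60176192e-04,
        8.21996351e-04,  3.07621996e-04]), 'effort': array([ 6.23832531e-01, -4.38390756e+01, -2.91353452e+01,  2.64096083e-01,
       -3.49220401e-01, -3.48551512e-03]), 'tool_pos': array([0.64077423, 0.20861118, 0.00981548]), 'tool_rot': array([-3.07563252,  0.63621683, -0.00522436]), 'contact_force': array([-0.01042324, -1.21832484,  7.08993268]), 'wrist_torque': array([-0.20127919,  0.13594356,  0.03658135]), 'grip_force': 24.90567428252689, 'opening': 0.021468843689392298}
```

View pics/s3.png

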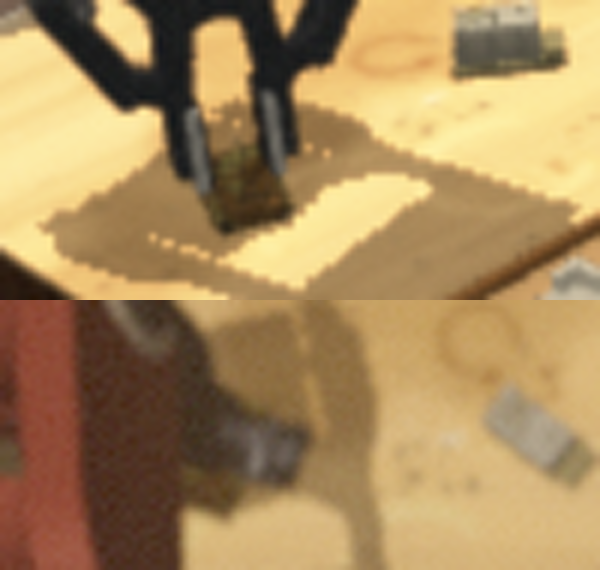

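The pads closed on the upper hull with the tips on the track ledge (opening 21 mm, 7 N upward). I'll reopen, go lower and regrip across the tracks.

```bash
python3 -m pendant '[[[0,0,0],[0,0,0],0.2],[[0,0,0],[0,0,0],0.3],[[0,0,0],[0,0,0],0.4],[[0,0,0],[0,0,0],0.45],[[0,0,0],[0,0,0],0.45]]' 25
python3 -c "
from h import *
go(.638,.209,.002,156.6)"
```

```text
t: 4.57
tool_pos: [0.6388, 0.2085, 0.0069]
tool_rot: [3.076, -0.637, -0.001]
contact_force: [0.6, -0.5, -0.4]
opening: 0.0381
grip_force: 0.0
pos [0.6388 0.2085 0.0069] yaw -23.4 tilt 0.04 q6 2.18 turn 0.0 shift after turn [-0.9 -0.2  4.9]
```

```bash
python3 -m pendant '[[[-1,0,3],[0,0,0],0.45],[[0,0,3],[0,0,0],0.45],[[0,0,0],[0,0,0],0.4],[[0,0,0],[0,0,0],0.34],[[0,0,0],[0,0,0],0.28],[[0,0,0],[0,0,0],0.2],[[0,0,0],[0,0,0],0.1],[[0,0,0],[0,0,0],0.1]]' 25
python3 -c "
from h import *
go(.638,.209,.002,156.6)"
```

```text
t: 5.23
tool_pos: [0.6383, 0.2088, 0.0013]
tool_rot: [-3.076, 0.637, -0.0]
contact_force: [-0.1, 0.7, 0.4]
opening: 0.0257
grip_force: 25.8
pos [0.6383 0.2088 0.0013] yaw -23.4 tilt 0.0 q6 2.18 turn 0.0 shift after turn [-0.3 -0.1 -0.7]
```

```bash
python3 -m pendant '[[[0,0,-5],[0,0,0],0.1],[[0,0,-15],[0,0,0],0.1],[[0,0,-20],[0,0,0],0.1],[[0,0,-20],[0,0,0],0.1],[[0,0,0],[0,0,-0.1],0.1],[[0,0,0],[0,0,-0.1],0.1],[[0,0,0],[0,0,-0.1],0.1],[[0,0,0],[0,0,-0.108],0.1],[[0,0,0],[0,0,0],0.1],[[0,0,0],[0,0,0],0.1]]'
python3 -c "
from h import *
go(.441,.201,.045,0.4)"
```

```text
t: 6.07
tool_pos: [0.6387, 0.209, 0.0627]
tool_rot: [-3.141, 0.005, -0.002]
contact_force: [0.4, -0.4, -0.7]
opening: 0.0257
grip_force: 25.9
pos [0.6387 0.209  0.0627] yaw -0.2 tilt 0.09 q6 1.78 turn -0.01 shift after turn [-197.8    6.6   17.4]
```

```bash
python3 -m pendant '[[[-20,1,0],[0,0,-0.008],0.1],[[-32,1,0],[0,0,0],0.1],[[-32,1,0],[0,0,0],0.1],[[-32,1,0],[0,0,0],0.1],[[-32,1,0],[0,0,0],0.1],[[-30,1,0],[0,0,0],0.1],[[-20,0,5],[0,0,0],0.1],[[0,0,8],[0,0,0],0.1],[[0,0,0],[0,0,0],0.1],[[0,0,0],[0,0,0],0.1]]'
python3 - <<'E'
from h import *
import cv2
go(.441,.201,.0125,0.4)
a=optics.get_image("scene")[:,:,::-1]; b=optics.get_image("top")[:,:,::-1]
f=lambda c,k:cv2.resize(c,None,fx=k,fy=k,interpolation=cv2.INTER_CUBIC)
cv2.imwrite("pics/s4.png",np.vstack([f(a[205:295,190:340],4),f(b[190:280,180:330],4)])[:600])
E
```

```text
t: 6.9
tool_pos: [0.4409, 0.2015, 0.0486]
tool_rot: [-3.142, -0.01, -0.001]
contact_force: [0.2, -0.3, -1.0]
opening: 0.0258
grip_force: 25.9
pos [0.4409 0.2015 0.0486] yaw 0.4 tilt 0.04 q6 1.84 turn -0.0 shift after turn [ 0.1  0.5 36.1]
```

View pics/s4.png

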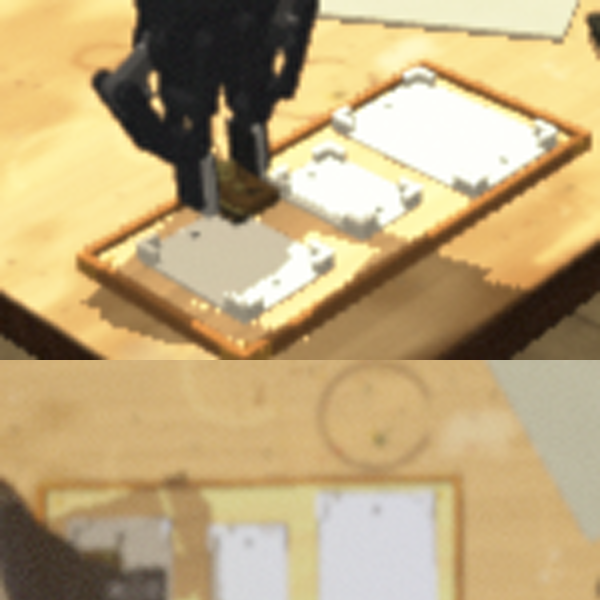

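The small tank hangs level over the medium nest. I'll lower it and release.

```bash
python3 -m pendant '[[[0,0,12],[0,0,0],0.1],[[0,0,12],[0,0,0],0.1],[[0,0,7],[0,0,0],0.1],[[0,0,4],[0,0,0],0.1],[[0,0,2],[0,0,0],0.1],[[0,0,0],[0,0,0],0.1],[[0,0,0],[0,0,0],0.1]]'
python3 -c "
from h import *
go(.441,.201,.0125,0.4)"
```

```text
t: 7.58
tool_pos: [0.4403, 0.2014, 0.0109]
tool_rot: [3.141, 0.012, -0.001]
contact_force: [-0.8, 0.1, -0.3]
opening: 0.0257
grip_force: 25.9
pos [0.4403 0.2014 0.0109] yaw 0.4 tilt 0.02 q6 1.84 turn 0.001 shift after turn [ 0.7  0.4 -1.6]
```

```bash
python3 -m pendant '[[[0,0,0.5],[0,0,0],0.28],[[0,0,0],[0,0,0],0.36],[[0,0,0],[0,0,0],0.42],[[0,0,0],[0,0,0],0.46],[[0,0,0],[0,0,0],0.46],[[0,0,-10],[0,0,0],0.46],[[0,0,-25],[0,0,0],0.46],[[0,0,-35],[0,0,0],0.5],[[0,0,-35],[0,0,0],0.5]]'
python3 -c "
from h import *
go(.639,.072,.10,51)"
```

```text
t: 8.33
tool_pos: [0.4393, 0.2012, 0.1167]
tool_rot: [3.141, 0.012, -0.003]
contact_force: [0.8, 0.1, -0.8]
opening: 0.043
grip_force: 0.0
pos [0.4393 0.2012 0.1167] yaw 0.4 tilt 0.13 q6 1.84 turn -0.882 shift after turn [ 25.3 236.6  16.3]
```

```bash
python3 -m pendant '[[[0,0,0],[0,0,-0.11],0.5],[[0,0,0],[0,0,-0.11],0.5],[[0,0,0],[0,0,-0.11],0.5],[[0,0,0],[0,0,-0.11],0.5],[[0,0,0],[0,0,-0.11],0.5],[[0,0,0],[0,0,-0.11],0.5],[[0,0,0],[0,0,-0.11],0.5],[[0,0,0],[0,0,-0.11],0.5],[[3,25,0],[0,0,0],0.5],[[3,32,0],[0,0,0],0.5],[[3,32,0],[0,0,0],0.5],[[3,32,0],[0,0,0],0.5]]'
python3 -m pendant '[[[3,32,0],[0,0,0],0.5],[[3,32,0],[0,0,0],0.5],[[3,32,0],[0,0,0],0.5],[[3,18,0],[0,0,0],0.5],[[0,0,10],[0,0,0],0.5],[[0,0,0],[0,0,0],0.5],[[0,0,0],[0,0,0],0.5]]'
python3 - <<'E'
from h import *
import cv2
go(.639,.072,.004,51)
a=optics.get_image("scene")[:,:,::-1]; b=optics.get_image("top")[:,:,::-1]
cv2.imwrite("pics/t5f.png",b)
f=lambda c,k:cv2.resize(c,None,fx=k,fy=k,interpolation=cv2.INTER_CUBIC)
cv2.imwrite("pics/s5.png",np.vstack([f(a[180:290,170:300],4),f(b[150:190,200:330],4)])[:600])
E
```

```text
t: 9.33
tool_pos: [0.5429, 0.1337, 0.1168]
tool_rot: [2.836, 1.35, 0.002]
contact_force: [0.1, 1.0, -0.1]
opening: 0.043
grip_force: 0.0
t: 9.92
tool_pos: [0.6362, 0.0722, 0.1047]
tool_rot: [-2.836, -1.349, 0.004]
contact_force: [-0.9, 0.8, -0.2]
opening: 0.0428
grip_force: 0.0
pos [0.6362 0.0722 0.1047] yaw 50.9 tilt 0.17 q6 0.68 turn -0.002 shift after turn [  1.8   2.5 100.7]
```

View pics/s5.png

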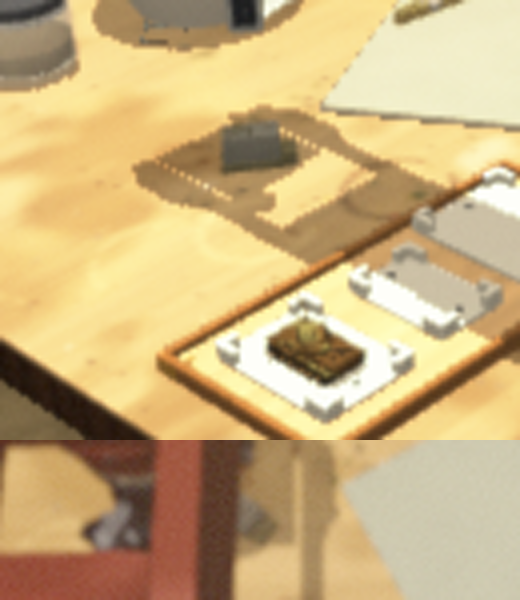

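The small tank sits centred in its nest. Next I descend on the truck.

```bash
python3 -m pendant '[[[2,2,20],[0,0,0],0.5],[[0,0,25],[0,0,0],0.5],[[0,0,25],[0,0,0],0.5],[[0,0,20],[0,0,0],0.5],[[0,0,7],[0,0,0],0.5],[[0,0,0],[0,0,0],0.45],[[0,0,0],[0,0,0],0.35],[[0,0,0],[0,0,0],0.25],[[0,0,0],[0,0,0],0.15],[[0,0,0],[0,0,0],0.05],[[0,0,0],[0,0,0],0.05]]' 20
python3 -c "
from h import *
go(.639,.072,.004,51)"
```

```text
t: 10.93
tool_pos: [0.6419, 0.0722, 0.0109]
tool_rot: [2.836, 1.349, 0.005]
contact_force: [-1.0, -0.9, 5.2]
opening: 0.0213
grip_force: 23.3
pos [0.6419 0.0722 0.0109] yaw 50.9 tilt 0.18 q6 0.68 turn -0.002 shift after turn [-2.  -2.2  6.9]
```

```bash
python3 -m pendant '[[[0,0,0],[0,0,0],0.3],[[0,0,0],[0,0,0],0.36],[[0,0,0],[0,0,0],0.4],[[0,0,0],[0,0,0],0.4]]' 20
python3 -c "
from h import *
go(.639,.072,.003,51)"
```

```text
t: 11.27
tool_pos: [0.6401, 0.072, 0.0083]
tool_rot: [-2.837, -1.349, 0.001]
contact_force: [-0.2, -0.7, -0.4]
opening: 0.0341
grip_force: 0.0
pos [0.6401 0.072  0.0083] yaw 50.9 tilt 0.05 q6 0.68 turn -0.002 shift after turn [-0.7 -0.9  5.3]
```

```bash
python3 -m pendant '[[[-1,-1,3],[0,0,0],0.4],[[0,0,3],[0,0,0],0.4],[[0,0,0],[0,0,0],0.35],[[0,0,0],[0,0,0],0.28],[[0,0,0],[0,0,0],0.2],[[0,0,0],[0,0,0],0.1],[[0,0,0],[0,0,0],0.1]]' 20
python3 -c "
from h import *
go(.639,.072,.003,51)"
```

```text
t: 11.85
tool_pos: [0.6392, 0.0719, 0.0029]
tool_rot: [2.837, 1.349, 0.0]
contact_force: [-0.3, 1.1, -0.5]
opening: 0.0216
grip_force: 21.2
pos [0.6392 0.0719 0.0029] yaw 50.9 tilt 0.01 q6 0.68 turn -0.002 shift after turn [-0.1 -0.2 -0.1]
```

```bash
python3 -m pendant '[[[0,0,-5],[0,0,0],0.1],[[0,0,-15],[0,0,0],0.1],[[0,0,-20],[0,0,0],0.1],[[0,0,-20],[0,0,0.08],0.1],[[0,0,0],[0,0,0.115],0.1],[[0,0,0],[0,0,0.115],0.1],[[0,0,0],[0,0,0.115],0.1],[[0,0,0],[0,0,0.115],0.1],[[0,0,0],[0,0,0.115],0.1],[[0,0,0],[0,0,0.115],0.1],[[0,0,0],[0,0,0.113],0.1],[[0,0,0],[0,0,0],0.1]]'
python3 -c "
from h import *
go(.441,.1205,.05,0.3)"
```

```text
t: 12.85
tool_pos: [0.6398, 0.0719, 0.0645]
tool_rot: [3.142, 0.005, 0.003]
contact_force: [-0.7, 0.2, -0.4]
opening: 0.0214
grip_force: 21.2
pos [0.6398 0.0719 0.0645] yaw 0.2 tilt 0.11 q6 1.56 turn -0.002 shift after turn [-198.5  -49.6   14.2]
```

```bash
python3 -m pendant '[[[-20,-5,0],[0,0,0],0.1],[[-32,-8,0],[0,0,0],0.1],[[-32,-8,0],[0,0,0],0.1],[[-32,-8,0],[0,0,0],0.1],[[-32,-8,0],[0,0,0],0.1],[[-30,-8,0],[0,0,0],0.1],[[-20,-5,5],[0,0,0],0.1],[[0,0,8],[0,0,0],0.1],[[0,0,0],[0,0,0],0.1],[[0,0,0],[0,0,0],0.1]]'
python3 -c "
from h import *
go(.441,.1205,.0125,0.3)"
```

```text
t: 13.68
tool_pos: [0.4416, 0.1209, 0.0504]
tool_rot: [3.142, 0.01, 0.002]
contact_force: [0.5, 0.6, 0.4]
opening: 0.0218
grip_force: 21.2
pos [0.4416 0.1209 0.0504] yaw 0.4 tilt 0.06 q6 1.67 turn 0.001 shift after turn [-0.6  0.4 37.9]
```

```bash
python3 -m pendant '[[[0,0,12],[0,0,0],0.1],[[0,0,12],[0,0,0],0.1],[[0,0,7],[0,0,0],0.1],[[0,0,4],[0,0,0],0.1],[[0,0,2],[0,0,0],0.1],[[0,0,0],[0,0,0],0.1],[[0,0,0],[0,0,0],0.1]]'
python3 -c "
from h import *
go(.441,.1205,.0125,0.3)"
```

```text
t: 14.27
tool_pos: [0.4415, 0.1209, 0.0132]
tool_rot: [-3.142, -0.008, -0.001]
contact_force: [-0.9, 0.2, -0.7]
opening: 0.0215
grip_force: 21.2
pos [0.4415 0.1209 0.0132] yaw 0.3 tilt 0.04 q6 1.67 turn -0.0 shift after turn [-0.5  0.4  0.7]
```

```bash
python3 -m pendant '[[[0,0,0.5],[0,0,0],0.25],[[0,0,0],[0,0,0],0.3],[[0,0,0],[0,0,0],0.36],[[0,0,0],[0,0,0],0.4],[[0,0,0],[0,0,0],0.4],[[0,0,-10],[0,0,0],0.4],[[0,0,-25],[0,0,0],0.4],[[0,0,-35],[0,0,0],0.5],[[0,0,-35],[0,0,0],0.6],[[0,0,0],[0,0,0],0.7]]'
python3 -c "
from h import *
go(.426,-.138,.11,54.2)"
```

```text
t: 15.1
tool_pos: [0.446, 0.1216, 0.1262]
tool_rot: [-3.14, -0.008, -0.023]
contact_force: [1.3, -0.2, 0.4]
opening: 0.0596
grip_force: 0.0
pos [0.446  0.1216 0.1262] yaw 0.3 tilt 0.84 q6 1.67 turn -0.941 shift after turn [-222.4  135.5   15.5]
```

```bash
python3 -m pendant '[[[0,0,0],[0,0,-0.118],0.7],[[0,0,0],[0,0,-0.118],0.7],[[0,0,0],[0,0,-0.118],0.7],[[0,0,0],[0,0,-0.118],0.7],[[0,0,0],[0,0,-0.118],0.7],[[0,0,0],[0,0,-0.118],0.7],[[0,0,0],[0,0,-0.118],0.7],[[0,0,0],[0,0,-0.117],0.7],[[-20,12,2],[0,0,0],0.7],[[-27,16,2],[0,0,0],0.7],[[-27,16,2],[0,0,0],0.7],[[-27,16,2],[0,0,0],0.7]]'
python3 -m pendant '[[[-27,16,2],[0,0,0],0.7],[[-27,16,2],[0,0,0],0.7],[[-27,16,2],[0,0,0],0.7],[[-22,14,0],[0,0,0],0.7],[[-16,12,0],[0,0,0],0.7],[[0,0,0],[0,0,0],0.7],[[0,0,0],[0,0,0],0.7]]'
python3 - <<'E'
from h import *
import cv2
go(.426,-.138,.06,54.2)
a=optics.get_image("scene")[:,:,::-1]; b=optics.get_image("top")[:,:,::-1]
cv2.imwrite("pics/s6f.png",a)
f=lambda c,k:cv2.resize(c,None,fx=k,fy=k,interpolation=cv2.INTER_CUBIC)
cv2.imwrite("pics/s6.png",np.vstack([f(a[170:290,210:380],3.5),f(b[210:260,230:400],3.5)])[:600])
E
```

```text
t: 16.1
tool_pos: [0.4306, 0.0029, 0.11]
tool_rot: [2.794, 1.435, 0.002]
contact_force: [0.5, -0.8, 0.3]
opening: 0.0598
grip_force: 0.0
t: 16.68
tool_pos: [0.4214, -0.1365, 0.1039]
tool_rot: [2.797, 1.431, 0.001]
contact_force: [-0.0, 0.4, 0.2]
opening: 0.0596
grip_force: 0.0
pos [ 0.4214 -0.1365  0.1039] yaw 54.2 tilt 0.04 q6 0.14 turn -0.0 shift after turn [ 1.4  4.6 43.9]
```

View pics/s6.png

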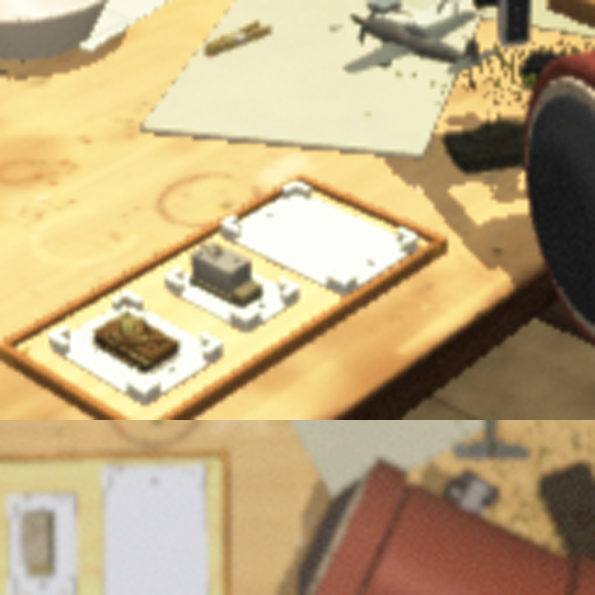

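The truck is well seated in the small nest, and the gripper is over the large tank. I descend in two stages, low enough to span the tracks.

```bash
python3 -m pendant '[[[1,5,20],[0,0,0],0.7],[[0,0,25],[0,0,0],0.7],[[0,0,25],[0,0,0],0.7],[[0,0,18],[0,0,0],0.7],[[0,0,8],[0,0,0],0.67],[[0,0,5],[0,0,0],0.65],[[0,0,0],[0,0,0],0.65],[[0,0,0],[0,0,0],0.65]]' 30
python3 -c "
from h import *
go(.426,-.138,.002,54.2)"
```

```text
t: 17.45
tool_pos: [0.4268, -0.138, 0.0032]
tool_rot: [2.794, 1.434, 0.001]
contact_force: [0.1, -1.0, 0.4]
opening: 0.0556
grip_force: 0.0
pos [ 0.4268 -0.138   0.0032] yaw 54.3 tilt 0.08 q6 0.14 turn 0.003 shift after turn [-0.5 -0.6  1.2]
```

```bash
python3 -m pendant '[[[0,0,2],[0,0,0],0.6],[[0,0,0],[0,0,0],0.55],[[0,0,0],[0,0,0],0.5],[[0,0,0],[0,0,0],0.45],[[0,0,0],[0,0,0],0.4],[[0,0,0],[0,0,0],0.3],[[0,0,0],[0,0,0],0.2],[[0,0,0],[0,0,0],0.2]]' 30
python3 -c "
from h import *
go(.426,-.138,.06,54.2)"
```

```text
t: 18.12
tool_pos: [0.4265, -0.1383, 0.001]
tool_rot: [2.795, 1.433, 0.001]
contact_force: [-1.2, -0.1, 4.8]
opening: 0.035
grip_force: 30.9
pos [ 0.4265 -0.1383  0.001 ] yaw 54.3 tilt 0.06 q6 0.14 turn 0.002 shift after turn [ -0.   -0.6 -59. ]
```

```bash
python3 -m pendant '[[[0,0,-5],[0,0,0],0.2],[[0,0,-15],[0,0,0],0.2],[[0,0,-20],[0,0,0],0.2],[[0,0,-20],[0,0,0.118],0.2],[[0,0,0],[0,0,0.118],0.2],[[0,0,0],[0,0,0.118],0.2],[[0,0,0],[0,0,0.118],0.2],[[0,0,0],[0,0,0.118],0.2],[[0,0,0],[0,0,0.118],0.2],[[0,0,0],[0,0,0.118],0.2],[[0,0,0],[0,0,0.115],0.2],[[0,0,0],[0,0,0],0.2]]'
python3 - <<'E'
from h import *
import cv2
go(.441,.039,.05,0.3)
a=optics.get_image("scene")[:,:,::-1]; b=optics.get_image("top")[:,:,::-1]
f=lambda c,k:cv2.resize(c,None,fx=k,fy=k,interpolation=cv2.INTER_CUBIC)
cv2.imwrite("pics/s7.png",np.vstack([f(a[170:260,290:390],4),f(b[205:265,300:400],4)])[:600])
E
```

```text
t: 19.12
tool_pos: [0.4254, -0.1377, 0.0598]
tool_rot: [-3.141, -0.008, 0.002]
contact_force: [-0.3, -0.9, -0.8]
opening: 0.0353
grip_force: 30.3
pos [ 0.4254 -0.1377  0.0598] yaw 0.3 tilt 0.07 q6 1.09 turn -0.0 shift after turn [  16.5 -176.6    9.9]
```

View pics/s7.png

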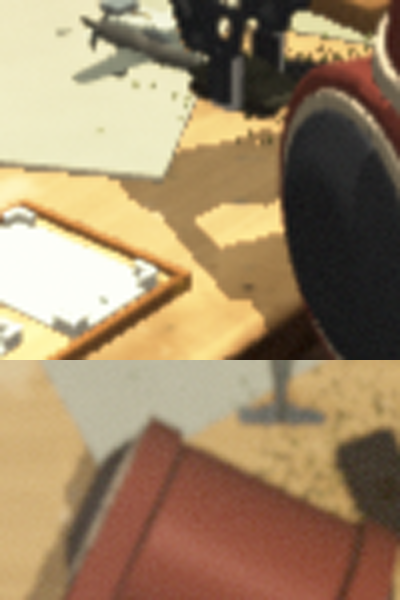

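The tank is lifted and level, and the bare hull is undisturbed. I carry it to the large nest.

```bash
python3 -m pendant '[[[2,-20,0],[0,0,0],0.2],[[2,-30,0],[0,0,0],0.2],[[3,-30,0],[0,0,0],0.2],[[3,-30,0],[0,0,0],0.2],[[3,-30,0],[0,0,0],0.2],[[2,-22,0],[0,0,0],0.2],[[1,-15,0],[0,0,0],0.2],[[0,0,8],[0,0,0],0.2],[[0,0,0],[0,0,0],0.2],[[0,0,0],[0,0,0],0.2]]'
python3 - <<'E'
from h import *
import cv2
go(.441,.039,.0115,0.3)
a=optics.get_image("scene")[:,:,::-1]
cv2.imwrite("pics/s8.png",cv2.resize(a[170:290,210:370],None,fx=4,fy=4,interpolation=cv2.INTER_CUBIC))
E
```

```text
t: 20.05
tool_pos: [0.4399, 0.0387, 0.0514]
tool_rot: [3.141, 0.012, -0.003]
contact_force: [0.0, -0.3, 0.0]
opening: 0.0348
grip_force: 30.3
pos [0.4399 0.0387 0.0514] yaw 0.5 tilt 0.12 q6 1.48 turn 0.003 shift after turn [ 1.1 -0.3 39.9]
```

View pics/s8.png

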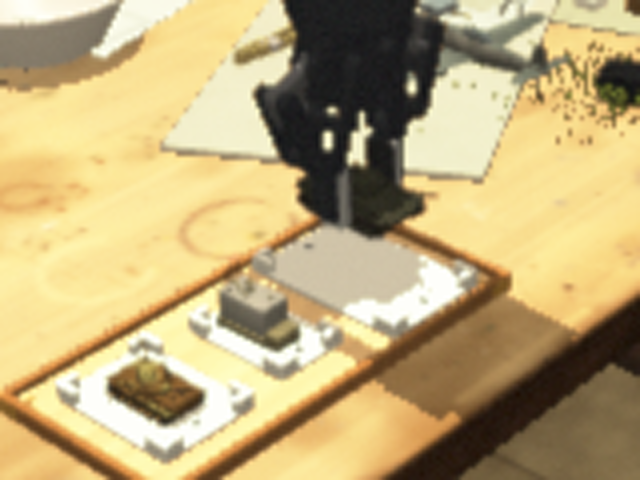

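The tank is level over the large nest with its barrel toward the robot at (430,192). Its outline centre is therefore about 5 mm toward -x of the grasp, so I shift +5 mm in x while lowering.

```bash
python3 -m pendant '[[[5,0,12],[0,0,0],0.2],[[0,0,12],[0,0,0],0.2],[[0,0,8],[0,0,0],0.2],[[0,0,5],[0,0,0],0.2],[[0,0,2],[0,0,0],0.2],[[0,0,0],[0,0,0],0.2],[[0,0,0],[0,0,0],0.2]]'
python3 -c "
from h import *
go(.445,.039,.0115,0.3)"
```

```text
t: 20.68
tool_pos: [0.446, 0.039, 0.0136]
tool_rot: [3.142, 0.01, 0.001]
contact_force: [0.8, 0.1, -1.4]
opening: 0.0355
grip_force: 30.3
pos [0.446  0.039  0.0136] yaw 0.4 tilt 0.03 q6 1.48 turn 0.001 shift after turn [-1.  -0.1  2.1]
```

```bash
python3 -m pendant '[[[0,0,1],[0,0,0],0.2],[[0,0,1],[0,0,0],0.2],[[0,0,0],[0,0,0],0.3],[[0,0,0],[0,0,0],0.45],[[0,0,0],[0,0,0],0.5],[[0,0,0],[0,0,0],0.56],[[0,0,0],[0,0,0],0.56],[[0,0,-10],[0,0,0],0.56],[[0,0,-25],[0,0,0],0.56],[[0,0,-35],[0,0,0],0.6],[[0,0,-35],[0,0,0],0.6]]'
python3 -m pendant '[[[0,10,-20],[0,0,0],0.6],[[0,30,-10],[0,0,0],0.6],[[0,35,0],[0,0,0],0.6],[[0,35,0],[0,0,0],0.6],[[0,35,0],[0,0,0],0.6],[[0,35,0],[0,0,0],0.6],[[0,35,0],[0,0,0],0.6],[[0,35,0],[0,0,0],0.6],[[0,20,0],[0,0,0],0.6],[[0,0,0],[0,0,0],0.6],[[0,0,0],[0,0,0],0.6],[[0,0,0],[0,0,0],0.6]]'
python3 - <<'E'
from h import *
import cv2
a=optics.get_image("scene")[:,:,::-1]; b=optics.get_image("top")[:,:,::-1]
f=lambda c,k:cv2.resize(c,None,fx=k,fy=k,interpolation=cv2.INTER_CUBIC)
cv2.imwrite("pics/s9.png",np.vstack([f(a[195:295,200:340],4),f(b[216:276,182:322],4)[:200]]))
cv2.imwrite("pics/t9f.png",b)
E
```

```text
t: 21.6
tool_pos: [0.4447, 0.0393, 0.1172]
tool_rot: [-3.141, -0.011, 0.004]
contact_force: [0.9, -0.6, -0.6]
opening: 0.0513
grip_force: 0.0
t: 22.6
tool_pos: [0.4475, -0.2303, 0.1466]
tool_rot: [-3.141, -0.011, -0.0]
contact_force: [-0.1, 0.5, -0.9]
opening: 0.0514
grip_force: 0.0
```

View pics/s9.png

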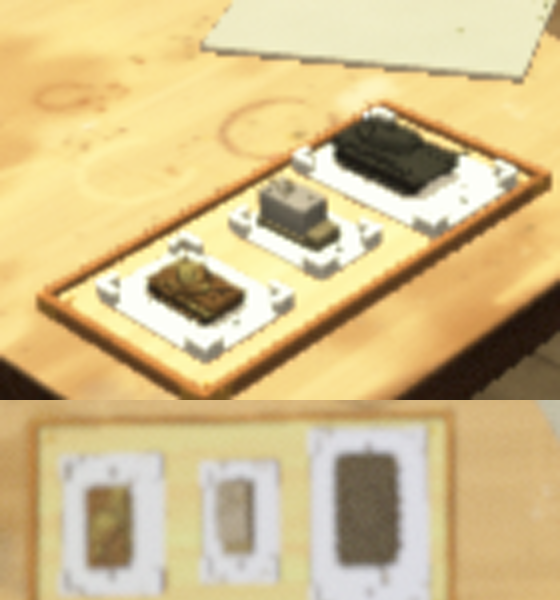

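All three models sit flat, centred and lengthwise in their nests. The large tank's barrel is at (385,578), toward the robot, and the arm is clear.

```bash
python3 -c "
from station import ctrl
print(ctrl.finish_job())"
```

```text
the job is handed in; nothing more can be done
None
```

I packed the large tank, the small tank and the truck into their own nests and handed the job in at about 23 s; the last picture shows all three flat and centred, I saw no sign that the bare hull or sanding block had moved (not measured at the end), and no verdict came back.

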